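# Set the coffee grinder to the orange dot and start it

### The arm

A 6-joint arm with a two-finger parallel gripper is mounted at the origin on the work surface. World frame = base frame: x ahead of the robot, y to its left, z up, the work surface at z = 0. Lengths are in m, angles in rad, forces in N, time in s.
With the tool pointing down it reaches from about 0.35 to 0.775 m from the base axis. Payload 5.5 kg.
Tool frame: the origin (TCP) lies at the very end of the fingers, on their centre line; the grasp point (between the pads) lies 19 mm behind it; z points along the fingers, y is the line along which they close (so a half turn about z gives the same grasp; the last joint's range is limited). The gripper opens to 85 mm and grips with 20 to 120 N. Pads are 22 mm wide; open, the fingers measure 114 mm over their backs; the gripper's body (76 mm by 85 mm) begins 54 mm behind the grasp point. The pads swing forward as they close: fully open they stand 13 mm farther back than shut.
Start: joints at [1.121, 0.313, 0.046, 1.304, 0, 1.431], TCP at [0.175, 0.548, 0.231] pointing down, gripper open.
Joint ranges: [-2.76, 2.76], [-0.86, 1.69], [-1.03, 1.26], [-2.2, 2.34], [-1.47, 1.5], [-3.14, 3.14]. Speed limits (rad/s): [2.57, 2.57, 3.14, 3.14, 3.14, 3.14].

### API

Orientations are given as a rotation vector (axis times angle).
In Python, from rig import readout, eyes, ticket gives the robot as it stands.
- The arm moves only by the tool send_rows, never from a script. Its argument "moves" is a list of rows, each a list of 7 numbers: the turn, a rotation vector about the world's x, y, z in units of 5 degrees (1.0 is 5 degrees), then the shift along the world's x, y, z in units of 30 mm (1.0 is 30 mm), then the opening, from 0 (shut) to 1 (fully open). A call has 1 to 20 rows; each row shifts and turns the commanded pose from where the row before left it; what a row does not reach is not made up. A row lasts 1/12 s, in which the tool goes at most 41.7 mm and 7.16 degrees, less where a joint would pass 70% of its speed; a pose out of reach is approached as far as the arm can. A call is refused whole if a number of a shift passes 1 or a number of a turn 1, either way. A call with a gripper value outside its range is refused whole. The fingers move at their own pace and stop on an object; the grip force is fixed at half the most. Time passes only in rows, so rows that do not move let the fingers close. It gives the time, the measured TCP pose, the force, the opening and the grip force at its end, in the units of the state.
- readout.observe(): the state, without advancing time (a new reading comes with each control period).
- eyes.read_camera(name): name is "side" or "top" or "wrist"; returns a dict with "frame" (480x640x3 uint8, red, green, blue), "intrinsics" (3x3 intrinsics, pixels), "k1" (the pictures are not rectified: a ray, as slopes to the right and down, at radius r is drawn at 1 + k1 r^2 times it, then the intrinsics apply), "R" (3x3) and "t" (3): a world point X has camera coordinates R X + t; the wrist camera has in their place "mount" (4x4, takes a point from camera to tool coordinates, whose origin is the TCP and whose axes are the flange's). Camera axes: x right, y down, z forward; pixel columns grow to the right and rows downward; lengths in m; the calibration is good to about 2 mm. A picture is of the moment at which its call begins: read the wrist's pose just before it. There is no depth.
- ticket.job_done(): hands the job in; it is judged then, once.
The state is a dict: "time": time; "q": joint angles; "joint_velocities": joint speeds; "joint_efforts": joint torques, N m; "eef_pos": TCP position; "orientation": TCP orientation; "wrist_force": force on the tool from outside, world axes, zero at the start; "torque": the same for the moment, N m; "width": finger opening in m; "grasp_force": force on a finger pad.
Only numpy, scipy, OpenCV 4.12 (cv2) and the standard library are available. Lean on these libraries where they do the work, as an engineer would, in place of code of your own. Each camera call takes 0.05 s, during which the arm holds its last target. There are 200 camera calls.

### The job

Set the coffee grinder: push the lever of its adjustment ring round with a fingertip until the ring's white pointer stands on the middle of the orange sticker dot, then press the green start button on top of the grinder right down and let it come up again. Start it only once the pointer is on the orange dot, leave the ring there, and do not lift or shift the grinder, its dosing cup or the other things on the bench.

Things in the scene. Friction and masses are not known exactly. Their poses are not given: they have to be found in the camera images.
- grinder: White coffee grinder, 4.5 kg, loose on four rubber feet; foot 140 mm wide, 215 deep, 28 high; 256 mm tall in all. Origin: on the bench under the upright axis of the adjustment ring; z up, -x its front (chute, cup), +x its motor column (x 36 to 136, y +-56, flat top at z 195 mm). The round burr head over the front part of the foot: radius 64, z 130 to 195 mm.
- grind_ring (a joint): Angle of the aluminium adjustment ring in rad, positive counter-clockwise seen from above; 0 when the pointer points to the grinder's front (-x). End stops at -1.05 and 1.05. Stiff, 0.2 N m (2 to 3 N at the grip); stays where it is left. Ring radius 47 mm, z 199 to 217 mm; on it, turning with it, a small lidded hopper, radius 41 mm, top at z 255 mm.
- pointer_tip (a point): Tip of the white pointer bar (4 mm wide) that sticks out from the ring over the fixed black dial (radius 70 mm, top at z 199 mm, 15 white marks 0.14 rad apart on its front half). This point is 59 mm from the ring's axis, 201 mm above the bench, and moves with the ring.
- lever_grip (a point): Middle of the lever's grip: a level aluminium cylinder with a black band, 16 mm thick, lying radially from 70 to 108 mm from the ring's axis; this point is at 90 mm, 208 mm above the bench. The lever stands 1.35 rad counter-clockwise (from above) of the pointer and turns with it; a 9 mm rod joins it to the ring. Below the grip, outside the dial, is free space.
- orange_dot: Orange round sticker, 12 mm across, flat on the dial; origin at its centre, 59 mm from the ring's axis, 199 mm above the bench. The target for the pointer tip.
- blue_dot: Blue round sticker of the same size, another user's setting; not the target. The two dots lie on either side of the pointer at the start; which is on which side varies.
- start_button_top (a point): Centre of the top of the green start button, 22 mm in diameter, in a grey collar on the motor column, 107 mm behind the ring's axis, 217 mm above the bench when up. Pressed straight down.
- start_button (a joint): Travel of the start button in m: 0 up, 0.006 fully down; springs back up. Fully down takes 5 N.
- dosing_cup: Loose steel dosing cup, 58 mm across, 70 mm high, standing on the grinder's foot under the chute; origin under its centre.
- ramen_bowl: Loose empty blue ceramic ramen bowl, 150 mm across, 68 mm high; origin under its centre.
- sugar_jar: Loose white ceramic sugar jar with a wooden lid, 84 mm across, 115 mm high; origin under its centre.
- game_case: Loose green plastic game case, 135 x 190 x 14 mm, lying flat with a steel spring clip on one edge; origin under its centre.
- spoon_rest: Loose stainless spoon rest, a dish 96 mm across and 12 mm high with a flat handle to 158 mm from its centre along -x; origin under the dish's centre.
- chopstick_1: Loose aluminium chopstick with a red band, 230 x 7 x 7 mm, lying flat along its x; origin under its middle.
- chopstick_2: The other chopstick, the same, lying beside the first.

How it is judged:
By the outcome, as a careful person would: the job done as asked, in the order asked, and still so for the second after the job is handed in, with the robot touching nothing.
It also fails if it takes over 45 s, if anything falls off the work surface, if the arm or the gripper's body presses on something with over 40 N, if the wrist force passes 120 N, or if a joint passes its speed limit or range.

## Working session

There is one attempt and no reset: what is moved stays moved. The work goes in short steps, Python scripts to look and compute and a tool call to move; the robot and the scene stay as the last step left them, time stands still between calls to the robot, and variables do not carry over. Pictures are saved under pics/ and viewed, at most 12 in all, crops included, and the job is handed in when it is done.

Besides the shell and the picture viewer there is one more tool, called after ">>>" as name(argument=value, ...) on one line, values as JSON. send_rows: Moves the arm, as the interface text tells. Its arguments: {"type":"object","properties":{"moves":{"type":"array","items":{"type":"array","items":{"type":"number"}}}},"required":["moves"]}

```bash
mkdir -p pics; cat > h.py <<'E'
import numpy as np, cv2, pickle
from rig import readout, eyes, ticket
def grab(n):
    s=readout.observe(); c=eyes.read_camera(n)
    pickle.dump((s,c),open(f'{n}.pkl','wb')); return s,c
def load(n): return pickle.load(open(f'{n}.pkl','rb'))
def save(n,img): cv2.imwrite(f'pics/{n}.png',img[:,:,::-1])
def pose(s,c):
    if c.get('R') is not None: return np.array(c['R']),np.array(c['t'])
    from scipy.spatial.transform import Rotation as Ro
    T=np.eye(4);T[:3,:3]=Ro.from_rotvec(s['orientation']).as_matrix();T[:3,3]=s['eef_pos']
    M=np.linalg.inv(T@np.array(c['mount'])); return M[:3,:3],M[:3,3]
def proj(s,c,X):
    R,t=pose(s,c); P=np.atleast_2d(X)@R.T+t; p=P[:,:2]/P[:,2:]
    p=p*(1+c['k1']*(p**2).sum(1,keepdims=True)); K=np.array(c['intrinsics'])
    return p@K[:2,:2].T+K[:2,2]
def ray(s,c,uv):
    R,t=pose(s,c);K=np.array(c['intrinsics']); d=np.linalg.solve(K[:2,:2],np.array(uv,float)-K[:2,2]); p=d.copy()
    for _ in range(30): p=d/(1+c['k1']*(p@p))
    return -R.T@t, R.T@np.r_[p,1]
def atz(s,c,uv,z):
    o,d=ray(s,c,uv); return o+d*(z-o[2])/d[2]
E
python3 - <<'E'
from h import *
for n in('top','side'):
    s,c=grab(n); save(n,c['frame']); R,t=pose(s,c); print(n,-R.T@t,c['intrinsics'],c['k1'],R[2])
print(s)
E
```

```text
top [ 0.32397007 -0.0122561   1.28210726] [[445.71099632   0.         325.07336369]
 [  0.         445.71099632 249.78909818]
 [  0.           0.           1.        ]] -0.09110681107207314 [ 0.15179345  0.03036579 -0.98794568]
side [-0.04701536 -0.88479291  0.82394638] [[568.47367311   0.         314.90071618]
 [  0.         568.47367311 233.5404174 ]
 [  0.           0.           1.        ]] -0.02460227527910898 [ 0.41631319  0.7316273  -0.53981925]
{'time': 0.05, 'q': array([1.12138274e+00, 3.13998522e-01, 4.50073395e-02, 1.30362964e+00,
       4.19405373e-06, 1.43117551e+00]), 'joint_velocities': array([ 0.00021545, -0.00121241,  0.00019693, -0.00106466,  0.00040879,
       -0.00245413]), 'joint_efforts': array([ 4.11570349e-03, -4.82153463e+01,  2.99550104e+01,  1.32298536e-02,
       -6.36474425e-06, -7.43133512e-06]), 'eef_pos': array([0.17509092, 0.5471582 , 0.23042156]), 'orientation': array([-4.84595269e-01, -3.10345159e+00,  2.74013190e-03]), 'wrist_force': array([-0.52208556, -0.15782578, -0.27373326]), 'torque': array([ 0.02580018, -0.00464899, -0.01796402]), 'grasp_force': 0.0, 'width': 0.0851060689433158}
```

View pics/top.png

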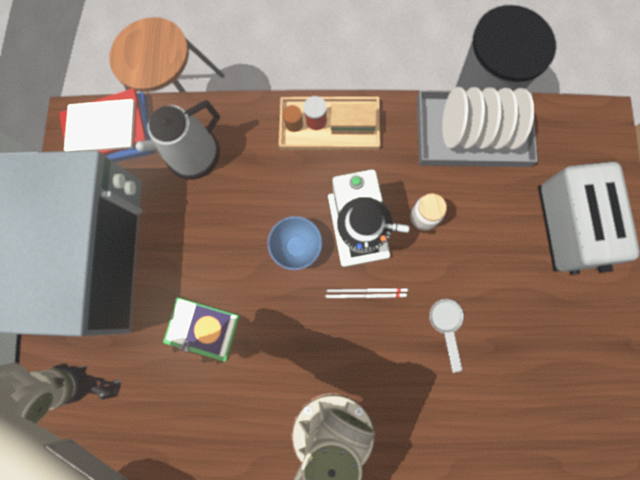

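View pics/side.png

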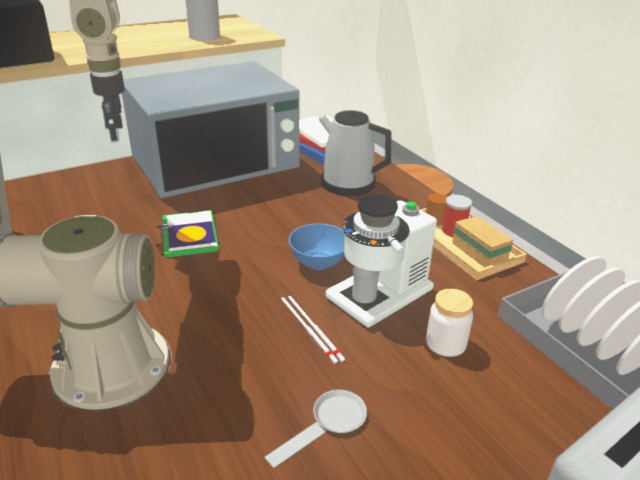

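The top view shows the grinder near (365,220), the lever near (400,228) pointing right towards the jar, and the button at (356,182). Next I'll enlarge both.

```bash
python3 - <<'E'
from h import *
s,c=load('top'); a=cv2.resize(c['frame'][165:270,320:420],None,fx=5.5,fy=5.5,interpolation=cv2.INTER_CUBIC); save('tc',a)
s,c=load('side'); a=cv2.resize(c['frame'][185:285,325:445],None,fx=6,fy=6,interpolation=cv2.INTER_CUBIC); save('sc',a)
E
```

```text
(no output)
```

View pics/tc.png

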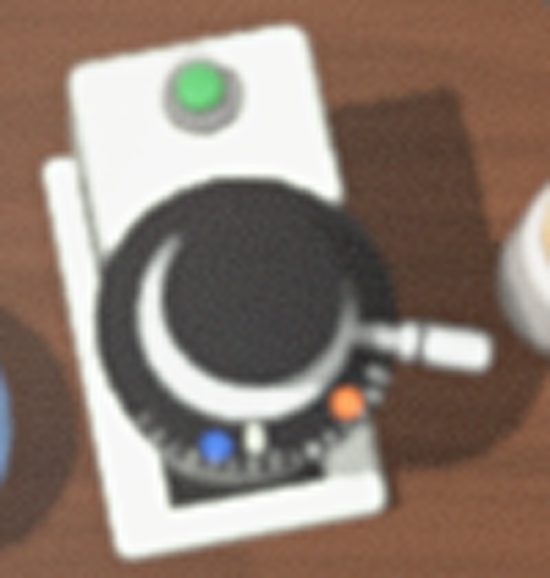

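View pics/sc.png

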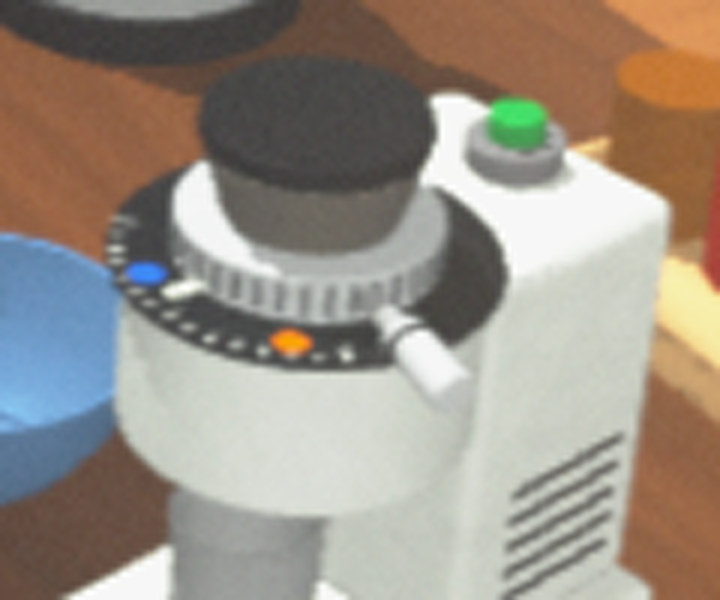

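The crops show, in crop pixels:

| Feature | Top crop | Side crop |
|---|---|---|
| Button | (201,85) | (518,110) |
| Orange dot | (348,403) | (292,342) |
| Blue dot | (216,446) | (146,273) |
| Pointer | (255,438) | (182,289) |
| Lever grip | (455,348) | (430,360) |

I'll fit the grinder pose from these.

```bash
cat > fit.py <<'E'
from h import *
from scipy.optimize import least_squares
def pts(p):
    x,y,th,g,o,b=p; f=np.array([x,y,0])
    P=lambda r,a,z: f+[r*np.cos(a),r*np.sin(a),z]
    F=th+np.pi
    return np.array([P(.107,th,.217),P(.059,F+o,.199),P(.059,F+b,.199),P(.055,F+g,.202),P(.090,F+g+1.35,.208)])
E
python3 - <<'E'
from fit import *
T=np.array([(201,85),(348,403),(216,446),(255,438),(455,348)])/5.5+[320,165]-.4
S=np.array([(518,110),(292,342),(146,273),(182,289),(430,360)])/6+[325,185]-.4
t=load('top');s=load('side')
for z,uv in zip((.217,.199,.199,.202,.208),zip(T,S)): print(atz(*t,uv[0],z),atz(*s,uv[1],z))
def res(p,cams=(0,1)):
    q=pts(p); return np.concatenate([(proj(*t,q)-T).ravel(),(proj(*s,q)-S).ravel()])
r=least_squares(res,[.55,-.1,0.2,0,.7,-.2],loss='soft_l1')
print(r.x,r.fun.reshape(-1,2).round(2)); print(pts(r.x))
print('jar',atz(*t,(432,204),.115)); print('bowl',atz(*t,(296,243),.068))
E
```

```text
[ 0.66325161 -0.05435967  0.217     ] [ 0.66581452 -0.05134567  0.217     ]
[ 0.52130161 -0.12108502  0.199     ] [ 0.52385595 -0.11801778  0.199     ]
[ 0.50128363 -0.06198161  0.199     ] [ 0.50345069 -0.0588487   0.199     ]
[ 0.50455255 -0.07922195  0.202     ] [ 0.50627224 -0.07712326  0.202     ]
[ 0.54499004 -0.16810123  0.208     ] [ 0.54966689 -0.15893234  0.208     ]
[ 0.55948276 -0.07532691  0.20530405 -0.13785116  0.67210026 -0.44739181] [[-0.34 -0.38]
 [-0.16 -0.19]
 [-0.32 -0.37]
 [-0.08 -0.02]
 [-1.56 -0.31]
 [ 0.02  0.6 ]
 [-0.11  0.93]
 [ 0.09  0.69]
 [-0.19  0.65]
 [-0.03  1.87]]
[[ 0.66423566 -0.05351337  0.217     ]
 [ 0.52177293 -0.12070277  0.199     ]
 [ 0.50220322 -0.06118284  0.199     ]
 [ 0.50460784 -0.07903401  0.202     ]
 [ 0.54573587 -0.16427084  0.208     ]]
jar [ 0.63039381 -0.26264691  0.115     ]
bowl [0.5288573  0.10587356 0.068     ]
```

The fit is consistent: residuals are 1–2 px or less and the two views agree to about 3 mm. The ring is at about -0.14 and orange at +0.67, so the lever goes counter-clockwise about 0.81 rad, from grip (0.546,-0.164) towards +x. I'll move to a point on the robot side of the lever with the gripper shut.

>>> send_rows(moves=[[0,0,-0.675,0.452,-0.985,0.8,0],[0,0,-0.675,0.452,-0.985,0.8,0],[0,0,-0.675,0.452,-0.985,0.8,0],[0,0,-0.675,0.452,-0.985,0,0],[0,0,-0.675,0.452,-0.985,0,0],[0,0,-0.675,0.452,-0.985,0,0],[0,0,-0.675,0.452,-0.985,0,0],[0,0,-0.675,0.452,-0.985,0,0],[0,0,-0.675,0.452,-0.985,0,0],[0,0,-0.675,0.452,-0.985,0,0],[0,0,-0.675,0.452,-0.985,0,0],[0,0,-0.675,0.452,-0.985,0,0]])

```text
time: 1.1
eef_pos: [0.3381, 0.1915, 0.3031]
orientation: [-1.533, -2.742, 0.0]
wrist_force: [1.1, -0.2, -0.6]
width: 0.0001
grasp_force: 0.0
```

>>> send_rows(moves=[[0,0,-0.675,0.452,-0.985,0,0],[0,0,-0.675,0.452,-0.985,0,0],[0,0,-0.675,0.452,-0.985,0,0],[0,0,-0.675,0.452,-0.985,0,0],[0,0,-0.675,0.452,-0.985,0,0],[0,0,-0.675,0.452,-0.985,0,0],[0,0,-0.675,0.452,-0.985,0,0],[0,0,-0.675,0.452,-0.985,0,0],[0,0,-0.675,0.452,-0.985,0,0],[0,0,-0.675,0.452,-0.985,0,0],[0,0,-0.675,0.452,-0.985,0,0],[0,0,-0.675,0.452,-0.985,0,0],[0,0,0,0,0,0,0],[0,0,0,0,0,0,0]])

```text
time: 2.27
eef_pos: [0.5008, -0.1629, 0.3021]
orientation: [-2.385, -2.041, 0.001]
wrist_force: [-0.7, 0.7, -0.1]
width: 0.0003
grasp_force: 0.0
```

```bash
python3 - <<'E'
from h import *
from fit import pts
s,c=grab('wrist'); save('w1',c['frame']); print(s['eef_pos'],s['orientation'],s['q'],s['width'],np.array(c['mount']))
print(proj(s,c,pts([0.55948276,-0.07532691,0.20530405,-0.13785116,0.67210026,-0.44739181])).round(1))
E
```

```text
[ 0.50081638 -0.16289513  0.30206933] [-2.38520245e+00 -2.04148311e+00  1.06473869e-03] [-4.67053289e-01  2.10252115e-01  8.13190241e-02  1.44399904e+00
  1.57425645e-04  1.25872612e+00] 0.00026865872037249697 [[-9.70087812e-04 -9.49787774e-01 -3.12893342e-01  8.05438545e-02]
 [ 9.99999072e-01 -1.22058738e-03  6.04717425e-04  3.81136674e-04]
 [-9.56266881e-04 -3.12892466e-01  9.49788077e-01 -1.42653242e-01]
 [ 0.00000000e+00  0.00000000e+00  0.00000000e+00  1.00000000e+00]]
[[580.   14.2]
 [341.3 165.8]
 [294.8  72.6]
 [303.5 102.5]
 [388.3 229.2]]
```

View pics/w1.png

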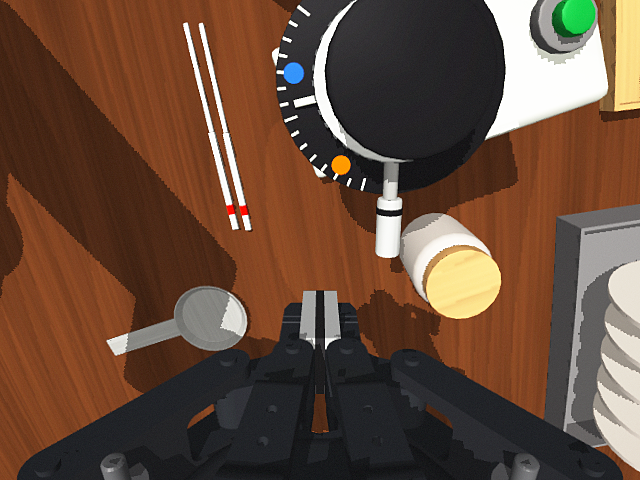

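The wrist view agrees with the fit: orange at (341,165) against a predicted (341,166), pointer at (303,102), lever grip around (388,229). The fingers at (320,295) are clear of everything. I'll work out the arc waypoints.

```bash
python3 - <<'E'
from h import *
ax=np.array([.5595,-.0753]); f0=-1.724; r=.093;d=.020
def P(f): return ax+r*np.array([np.cos(f),np.sin(f)])-d*np.array([-np.sin(f),np.cos(f)])
p=np.array([.5008,-.1629]); print('appr',(P(f0)-p)/.03)
F=f0+np.linspace(0,.69,17); Q=np.array([P(f) for f in F]); print((np.diff(Q,axis=0)/.03).round(3), np.rad2deg(.69/16)/5)
E
```

```text
appr [ 0.82473281 -0.04195378]
[[ 0.129 -0.046]
 [ 0.131 -0.04 ]
 [ 0.132 -0.035]
 [ 0.134 -0.029]
 [ 0.135 -0.023]
 [ 0.136 -0.017]
 [ 0.136 -0.012]
 [ 0.137 -0.006]
 [ 0.137  0.   ]
 [ 0.137  0.006]
 [ 0.136  0.012]
 [ 0.136  0.018]
 [ 0.135  0.024]
 [ 0.134  0.029]
 [ 0.132  0.035]
 [ 0.13   0.041]] 0.49417609830033504
```

>>> send_rows(moves=[[0,0,0,0,0,-0.9,0],[0,0,0,0,0,-0.9,0],[0,0,0,0,0,-0.9,0],[0,0,0,0,0,-0.6,0],[0,0,0,0,0,0,0]])

```text
time: 2.73
eef_pos: [0.4978, -0.1589, 0.2006]
orientation: [-2.377, -2.044, 0.004]
wrist_force: [-1.1, 0.5, -1.1]
width: -0.0001
grasp_force: 0.0
```

>>> send_rows(moves=[[0,0,0,0.2,-0.01,0,0],[0,0,0,0.2,-0.01,0,0],[0,0,0,0.2,-0.01,0,0],[0,0,0,0.2,-0.01,0,0],[0,0,0,0,0,0,0]])

```text
time: 3.15
eef_pos: [0.5267, -0.1631, 0.2055]
orientation: [2.382, 2.045, 0.002]
wrist_force: [0.2, -0.0, -0.2]
width: -0.0004
grasp_force: 0.0
```

>>> send_rows(moves=[[0,0,0.5,0.13,-0.046,0,0],[0,0,0.5,0.13,-0.04,0,0],[0,0,0.5,0.132,-0.035,0,0],[0,0,0.5,0.134,-0.03,0,0],[0,0,0.5,0.135,-0.023,0,0],[0,0,0.5,0.136,-0.017,0,0],[0,0,0.5,0.136,-0.012,0,0],[0,0,0.5,0.137,-0.006,0,0],[0,0,0,0,0,0,0]])

```text
time: 3.9
eef_pos: [0.5573, -0.169, 0.205]
orientation: [1.991, 2.429, 0.0]
wrist_force: [-2.2, -0.6, 2.1]
width: -0.0002
grasp_force: 0.9
```

```bash
python3 - <<'E'
from h import *
s,c=grab('wrist'); save('w2',c['frame']); print(s['eef_pos'],s['wrist_force'])
E
```

```text
[ 0.55734541 -0.16898283  0.20499718] [-2.21391277 -0.55067431  2.11855192]
```

View pics/w2.png

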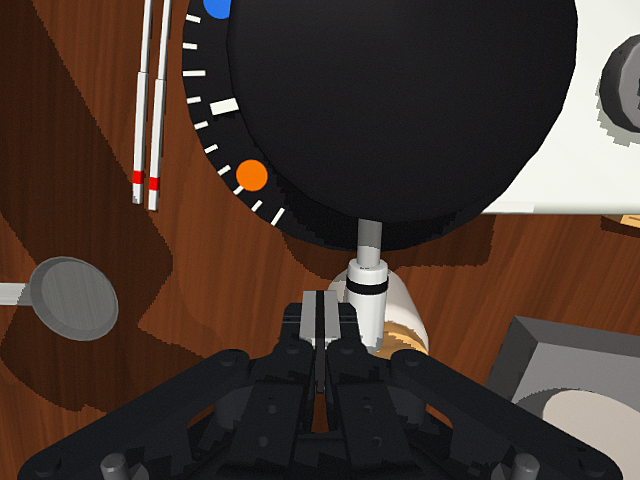

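Contact is made: the finger is behind the grip, the pointer is at (224,106) and orange at (251,175). I'll compute the remaining angle.

```bash
cat > ang.py <<'E'
from fit import *
def ang(sc,ptr,org,name=''):
    ax=np.array([.5595,-.0753]); A=[]
    p=atz(*sc,ptr,.203)[:2]; o=atz(*sc,org,.199)[:2]
    # known: orange is 59 mm from axis at grinder angle; shift so that orange matches
    O=pts([.5595,-.0753,.2053,0,.6721,0])[1][:2]; sh=O-o; p2=p+sh
    f=lambda q: np.arctan2(*(q-ax)[::-1])
    print('shift',sh,'r',np.hypot(*(p2-ax)),np.hypot(*(p-ax)),'remaining',(f(O)-f(p2)),(f(o)-f(p)))
E
python3 - <<'E'
from ang import *
ang(load('wrist'),(224,106),(251.5,175)); ang(load('wrist'),(213,109),(251.5,175))
E
```

```text
shift [ 0.00061409 -0.00084404] r 0.05505393846169722 0.05529500135815131 remaining 0.47225892830061733 0.47344431182449087
shift [ 0.00061409 -0.00084404] r 0.059240869722126256 0.05947907596923204 remaining 0.4700917781758869 0.4699905911996729
```

>>> send_rows(moves=[[0,0,0.5,0.137,0,0,0],[0,0,0.5,0.137,0.006,0,0],[0,0,0.5,0.136,0.012,0,0],[0,0,0.5,0.136,0.018,0,0],[0,0,0.5,0.135,0.024,0,0],[0,0,0.5,0.134,0.03,0,0],[0,0,0.5,0.132,0.035,0,0],[0,0,0.5,0.13,0.04,0,0],[0,0,0,0,0,0,0]])

```text
time: 4.7
eef_pos: [0.5894, -0.1641, 0.2047]
orientation: [1.541, 2.737, -0.0]
wrist_force: [-1.3, -1.0, 2.0]
width: 0.0
grasp_force: 0.8
```

```bash
python3 - <<'E'
from h import *
s,c=grab('wrist'); print(s['eef_pos'],s['wrist_force'])
save('w3',cv2.resize(c['frame'][60:260,60:326],None,fx=3,fy=3,interpolation=cv2.INTER_CUBIC))
E
```

```text
[ 0.58939383 -0.16413482  0.20466896] [-1.34271388 -0.98824229  2.02753751]
```

View pics/w3.png

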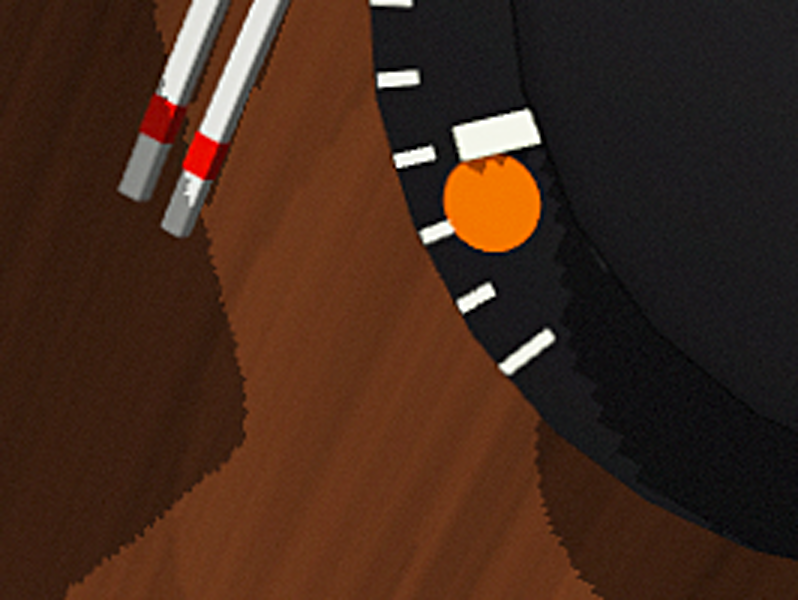

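The pointer tip is at full-frame (212.4,107.7) and the orange centre at (223.8,127.6).

```bash
python3 - <<'E'
from ang import *
ang(load('wrist'),(212.2,107.6),(223.8,127.6))
ax=np.array([.5595,-.0753]); f0=-.914-.115; r=.093;d=.020
P=lambda f: ax+r*np.array([np.cos(f),np.sin(f)])-d*np.array([-np.sin(f),np.cos(f)])
print(np.diff([P(f0+i*.04) for i in range(4)],axis=0)/.03)
E
```

```text
shift [ 0.00048633 -0.00071003] r 0.059757327380150854 0.05963790246712767 remaining 0.13049996009060383 0.13069036864944872
[[0.11913873 0.04348482]
 [0.1173045  0.04821431]
 [0.11528261 0.05286667]]
```

>>> send_rows(moves=[[0,0,0.4,0.11,0.04,0,0],[0,0,0.4,0.108,0.044,0,0],[0,0,0.4,0.106,0.048,0,0],[0,0,0,0,0,0,0],[0,0,0,0,0,0,0]])

```text
time: 5.17
eef_pos: [0.5989, -0.1603, 0.2044]
orientation: [1.399, 2.813, 0.0]
wrist_force: [0.2, -1.0, 0.9]
width: -0.0001
grasp_force: 0.8
```

```bash
cat > det.py <<'E'
from ang import *
def run():
    s,c=grab('wrist'); f=c['frame'].astype(int); r,g,b=f[...,0],f[...,1],f[...,2]
    print(s['time'],s['eef_pos'],s['wrist_force'])
    roi=np.zeros(r.shape,bool); roi[60:200,150:300]=1
    o=np.argwhere(roi&(r>200)&(g>80)&(g<180)&(b<60)); w=(roi&(f.min(2)>170)).astype(np.uint8)
    n,l,st,ce=cv2.connectedComponentsWithStats(w)
    print('orange',o[:,::-1].min(0),o[:,::-1].max(0),o[:,::-1].mean(0),[(st[i].tolist(),ce[i].round(1).tolist()) for i in range(1,n) if st[i][4]>60])
E
python3 -c "
from det import *
run()
s,c=load('wrist')
save('w4',cv2.resize(c['frame'][60:210,130:330],None,fx=4,fy=4,interpolation=cv2.INTER_CUBIC))"
```

```text
5.1667 [ 0.59890458 -0.16025472  0.20444833] [ 0.152595   -0.98146176  0.85778172]
orange [201  94] [232 127] [214.13636364 112.33901515] [([210, 97, 28, 17, 297], [223.1, 105.3]), ([215, 156, 19, 14, 89], [223.8, 162.2])]
```

View pics/w4.png

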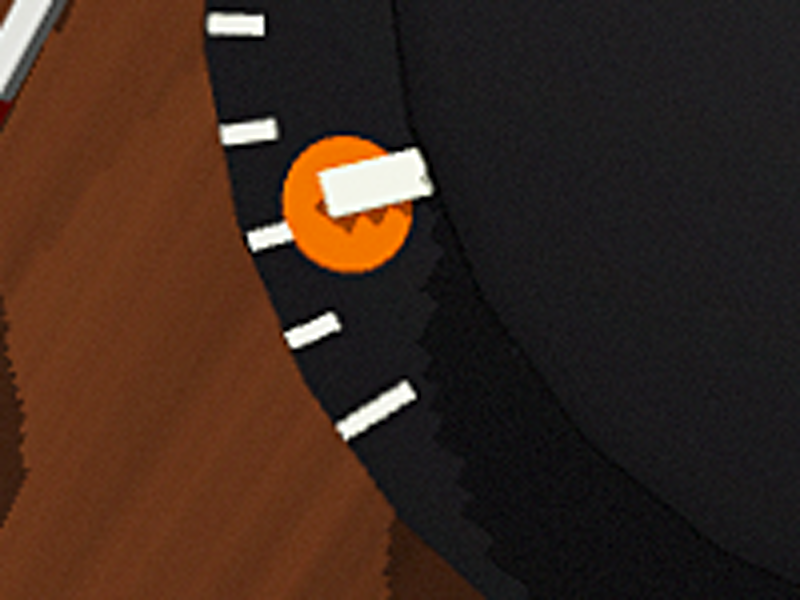

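The pointer overlaps the dot; the tip is at (211,108.6) and the dot centre at (217,111).

```bash
python3 -c "
from det import *
ang(load('wrist'),(210.8,108.4),(216.8,110.9)); ang(load('wrist'),(223,105.3),(216.8,110.9))"
```

```text
shift [ 0.0004972  -0.00088191] r 0.05986327099487463 0.05952873189722986 remaining 0.019283352031789214 0.019158248542795686
shift [ 0.0004972  -0.00088191] r 0.05525732776764675 0.05492431483637257 remaining 0.02020807913782363 0.021430766433713444
```

>>> send_rows(moves=[[0,0,0.12,0.028,0.013,0,0],[0,0,0.12,0.028,0.014,0,0],[0,0,0,0,0,0,0],[0,0,0,0,0,0,0]])

```text
time: 5.55
eef_pos: [0.6006, -0.1595, 0.2044]
orientation: [1.367, 2.828, -0.0]
wrist_force: [-1.5, -1.4, 2.4]
width: 0.0
grasp_force: 1.4
```

```bash
python3 -c "
from det import *
run()
s,c=load('wrist')
save('w5',cv2.resize(c['frame'][75:150,180:280],None,fx=8,fy=8,interpolation=cv2.INTER_CUBIC))"
```

```text
5.55 [ 0.60060335 -0.15945834  0.20440503] [-1.48427708 -1.41957592  2.44329166]
orange [201  91] [231 123] [213.03653846 107.09807692] [([185, 86, 14, 6, 61], [192.0, 88.4]), ([211, 97, 28, 17, 299], [223.9, 104.8]), ([213, 153, 19, 13, 88], [222.0, 159.2])]
```

View pics/w5.png

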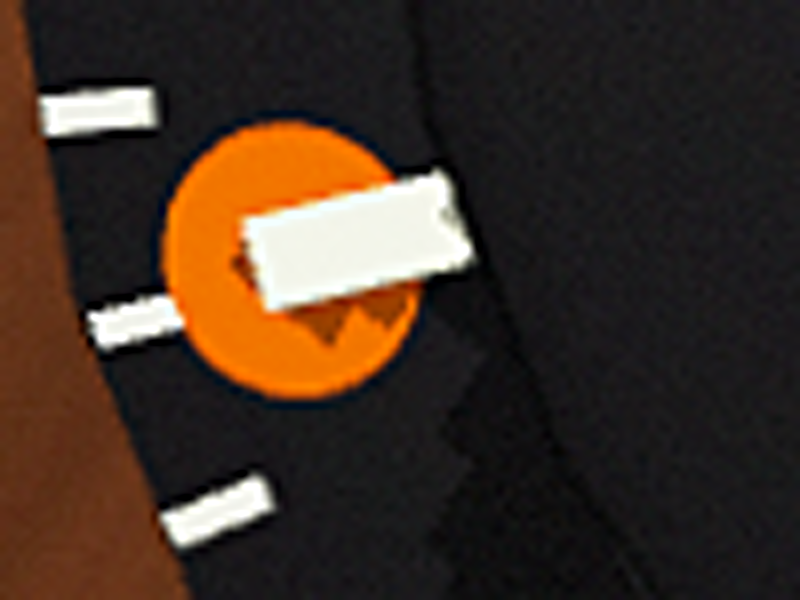

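```bash
python3 -c "
from det import *
ang(load('wrist'),(211.7,107.8),(216.5,107.2)); ang(load('wrist'),(223.9,104.8),(216.5,107.2))"
```

```text
shift [ 0.00052543 -0.00091968] r 0.05975427734609501 0.059390522119955484 remaining -0.0005616920517925728 -0.0007798901378941459
shift [ 0.00052543 -0.00091968] r 0.055162145561965054 0.054799649525096354 remaining 4.519746628961485e-06 0.001189266316373061
```

The pointer is within 0.001 rad of the dot centre. I'll back off, lift and go above the button.

>>> send_rows(moves=[[0,0,0,-0.1,-0.08,0,0],[0,0,0,-0.3,-0.24,0,0],[0,0,0,-0.5,-0.4,0,0],[0,0,0,0,0,0.8,0],[0,0,0,0,0,0.8,0],[0,0,0,0,0,0.8,0],[0,0,0,0,0,0.8,0],[0,0,0,0.6,0.85,0,0],[0,0,0,0.6,0.85,0,0],[0,0,0,0.6,0.85,0,0],[0,0,0,0.6,0.85,0,0],[0,0,0,0.6,0.85,0,0],[0,0,0,0,0,0,0],[0,0,0,0,0,0,0],[0,0,0,0,0,0,0]])

```text
time: 6.85
eef_pos: [0.6631, -0.0537, 0.2999]
orientation: [-1.365, -2.828, 0.001]
wrist_force: [-0.3, 0.3, -0.7]
width: 0.0003
grasp_force: 0.0
```

```bash
python3 - <<'E'
from h import *
s,c=grab('wrist'); save('w6',c['frame']); print(s['eef_pos'],s['wrist_force'])
f=c['frame'].astype(int); m=(f[...,1]>f[...,0]+60)&(f[...,1]>f[...,2]+50); a=np.argwhere(m)[:,::-1]; print(len(a),a.mean(0),a.min(0),a.max(0))
print(atz(s,c,a.mean(0),.217),proj(s,c,[s['eef_pos']-[0,0,s['eef_pos'][2]-.217],[.664,-.0535,.217]]))
E
```

```text
[ 0.66312299 -0.05373155  0.29985209] [-0.31449     0.34864103 -0.74904975]
941 [319.9957492  239.41551541] [304 222] [337 257]
[ 0.66241501 -0.05174378  0.217     ] [[318.89614392 242.46379593]
 [320.23793272 243.0167352 ]]
```

View pics/w6.png

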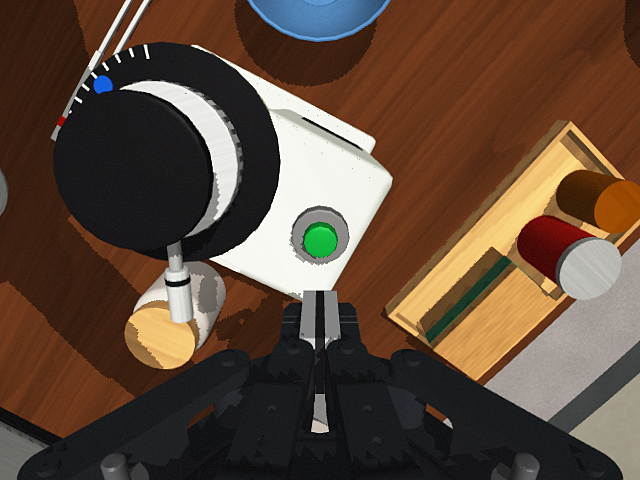

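The button is at (320,239) and the TCP is 2 mm from being directly above it. Descending.

>>> send_rows(moves=[[0,0,0,0,0.05,-0.8,0],[0,0,0,0,0,-0.8,0],[0,0,0,0,0,-0.7,0],[0,0,0,0,0,-0.3,0],[0,0,0,0,0,-0.1,0],[0,0,0,0,0,0,0],[0,0,0,0,0,0,0]])

```text
time: 7.48
eef_pos: [0.6639, -0.0526, 0.2208]
orientation: [1.366, 2.827, 0.001]
wrist_force: [0.1, -0.0, 0.1]
width: -0.0002
grasp_force: 0.0
```

>>> send_rows(moves=[[0,0,0,0,0,-0.07,0],[0,0,0,0,0,-0.07,0],[0,0,0,0,0,-0.07,0],[0,0,0,0,0,0,0]])

```text
time: 7.82
eef_pos: [0.6644, -0.0522, 0.2138]
orientation: [1.365, 2.827, 0.001]
wrist_force: [1.4, -1.4, 3.2]
width: -0.0001
grasp_force: 1.6
```

>>> send_rows(moves=[[0,0,0,0,0,-0.05,0],[0,0,0,0,0,-0.05,0],[0,0,0,0,0,0,0]])

```text
time: 8.07
eef_pos: [0.6644, -0.0522, 0.2111]
orientation: [1.365, 2.827, 0.001]
wrist_force: [3.1, -1.3, 4.6]
width: -0.0
grasp_force: 2.4
```

>>> send_rows(moves=[[0,0,0,0,0,-0.04,0],[0,0,0,0,0,0,0],[0,0,0,0,0,0,0]])

```text
time: 8.32
eef_pos: [0.6645, -0.0522, 0.2109]
orientation: [1.365, 2.826, 0.001]
wrist_force: [0.9, -0.4, 9.0]
width: 0.0001
grasp_force: 4.9
```

The button has bottomed out (9 N, no further travel). I'll give it a touch more, then release and rise clear.

>>> send_rows(moves=[[0,0,0,0,0,-0.03,0],[0,0,0,0,0,0,0],[0,0,0,0,0,0,0]])

```text
time: 8.57
eef_pos: [0.6645, -0.0522, 0.2109]
orientation: [1.364, 2.825, 0.001]
wrist_force: [-0.5, -1.1, 13.1]
width: -0.0001
grasp_force: 6.6
```

>>> send_rows(moves=[[0,0,0,0,0,0.1,0],[0,0,0,0,0,0.2,0],[0,0,0,0,0,0.4,0],[0,0,0,0,0,0.8,0],[0,0,0,0,0,0.8,0],[0,0,0,0,0,0.8,0],[0,0,0,0,-0.6,0.5,0],[0,0,0,0,-0.8,0,0],[0,0,0,-0.5,-0.8,0,0],[0,0,0,-0.8,-0.8,0,0],[0,0,0,-0.8,-0.6,0,0],[0,0,0,0,0,0,0],[0,0,0,0,0,0,0]])

```text
time: 9.65
eef_pos: [0.5991, -0.1605, 0.3157]
orientation: [-1.369, -2.826, -0.001]
wrist_force: [-0.3, 0.1, -0.1]
width: 0.0002
grasp_force: 0.0
```

```bash
python3 - <<'E'
from fit import *
s,c=grab('wrist'); print(s['eef_pos'],s['wrist_force'])
f=c['frame'].astype(int); r,g,b=f[...,0],f[...,1],f[...,2]
for n,m,z in(('green',(g>r+60)&(g>b+50),.217),('blue',(b>200)&(r<80)&(g<140),.199),('orange',(r>200)&(g>80)&(g<180)&(b<40),.199)):
    a=np.argwhere(m)[:,::-1]; 
    if len(a): print(n,len(a),a.mean(0),a.std(0),atz(s,c,a.mean(0),z))
q=pts([.5595,-.0753,.2053,.672,.672,-.447]);print(proj(s,c,q).round(1),q)
u,v=proj(s,c,q)[1].astype(int); u=np.clip(u,60,580);v=np.clip(v,45,435)
save('w7',cv2.resize(c['frame'][v-45:v+45,u-60:u+60],None,fx=6,fy=6,interpolation=cv2.INTER_CUBIC)); print(u-60,v-45)
E
```

```text
[ 0.59909248 -0.16047566  0.31568117] [-0.30479609  0.12653467 -0.0810547 ]
green 907 [500.87320838 166.9261301 ] [8.53441176 8.55735244] [ 0.6617277 -0.0535447  0.217    ]
blue 222 [293.22522523   8.52252252] [4.69652869 5.00242616] [ 0.50106402 -0.06126672  0.199     ]
orange 178 [261.47752809 107.8258427 ] [4.31512242 5.87204438] [ 0.52047829 -0.12049817  0.199     ]
[[503.6 169.4]
 [263.  109.3]
 [294.8   9.7]
 [268.4 108. ]
 [349.3 228.5]] [[ 0.66425299 -0.05348689  0.217     ]
 [ 0.52178544 -0.12067193  0.199     ]
 [ 0.50221498 -0.06117814  0.199     ]
 [ 0.52434236 -0.11759587  0.202     ]
 [ 0.61443159 -0.14659179  0.208     ]]
202 64
```

View pics/w7.png

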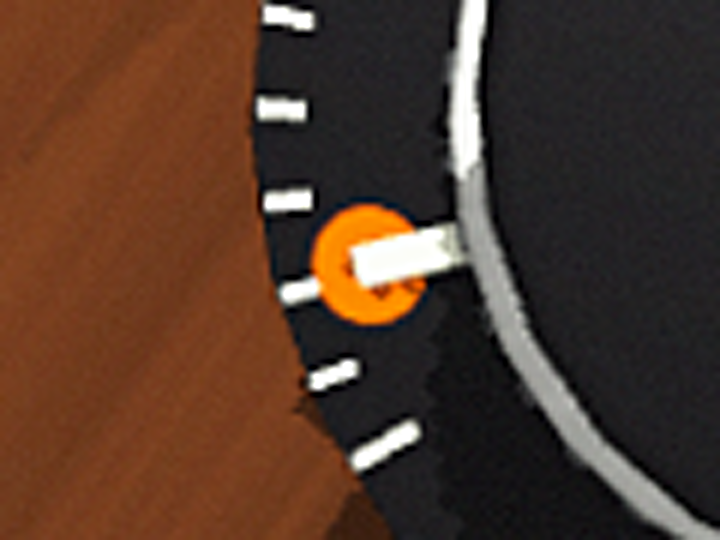

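The pointer sits on the middle of the orange dot, the button reads as up, and the grinder hasn't shifted. The arm is clear, so I'm handing in.

```bash
python3 -c "
from rig import ticket
print(ticket.job_done())"
```

```text
the job is handed in; nothing more can be done
None
```

I set the ring's pointer on the middle of the orange dot (within about 0.001 rad by the wrist camera), then pressed the start button right down (13 N) and let it come back up. The arm is clear, and I handed the job in at about 10 s; no verdict was shown.

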